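# Tug-test the card clips and move the card out of the weak one

### The job

One of the three spring clips on the grey rail has gone weak: tug each card gently upwards by its coloured grip, at about 8 N, to find the one that slides, and leave the cards that hold fully home in their clips. Draw the card out of the weak clip and press it fully home, upright, into the empty spare clip on the blue foot, pressing no harder than it needs, then let go. Do not disturb the other things on the bench.

Things in the scene. Friction and masses are not known exactly. Their poses are not given: they have to be found in the camera images.
- card_blue_grip (a point): Loose card, about 45 g, fully home in one of the rail's clips at the start (cards change places). White plate 5 mm thick (x), 50 mm wide (y), 55 mm tall, upright, with a grip block (blue) on top, 14 (x) x 32 (y) x 40 mm tall. This point: in the grip block, 15 mm below its top, 80 mm above the card's lower edge. x is normal to the plate, z up.
- card_green_grip (a point): Loose card, about 45 g, fully home in one of the rail's clips at the start (cards change places). White plate 5 mm thick (x), 50 mm wide (y), 55 mm tall, upright, with a grip block (green) on top, 14 (x) x 32 (y) x 40 mm tall. This point: in the grip block, 15 mm below its top, 80 mm above the card's lower edge. x is normal to the plate, z up.
- card_orange_grip (a point): Loose card, about 45 g, fully home in one of the rail's clips at the start (cards change places). White plate 5 mm thick (x), 50 mm wide (y), 55 mm tall, upright, with a grip block (orange) on top, 14 (x) x 32 (y) x 40 mm tall. This point: in the grip block, 15 mm below its top, 80 mm above the card's lower edge. x is normal to the plate, z up.
- card_blue_foot (a point): Middle of the lower edge of the blue card; same axes as the card.
- card_green_foot (a point): Middle of the lower edge of the green card; same axes as the card.
- card_orange_foot (a point): Middle of the lower edge of the orange card; same axes as the card.
- rail: Fixed grey plate, 100 (x) x 310 (y) x 12 mm, origin at the centre of its underside. Carries three spring clips that look alike, at y = -110, 0, +110 mm, each holding a card with its plate along y. Two are sound: the card holds against an upward pull of 13 N or more and must not be drawn up over 6 mm. One is weak: its card slides at under 6 N. Which one is not known beforehand.
- rail_clip (a point): Centre of the floor of the middle clip on the rail, 24 mm above the bench; lower edge of a home card stands here; the other clips are 110 mm to either side along y. Each clip has two sprung steel jaws, 40 mm wide (y), pressing on the plate's faces from -x and +x, reaching with sloping lips up to 42 mm above this floor: a card raised 45 mm is clear.
- spare_seat (a point): Centre of the floor of the fixed, empty spare clip (blue foot 100 x 90 mm), 24 mm above the bench: the middle of the card's lower edge belongs here. x is normal to the plate of a card held in it (either way round), y along the jaws. Jaws as on the rail, shut to a 3 mm gap, the lips' tops 42 mm up and 14 mm apart. A card meets the jaws 30 mm above the floor; pushing it in takes 2 to 15 N, rising steeply when it stands on the floor.
- spare: The fixed spare clip with its blue foot, 100 (x) x 90 (y) mm, 67 mm tall with its lips; origin at the centre of its underside, axes as spare_seat, which lies 24 mm above it.
- tip_box: Bystander: white box with blue lid, 82 x 112 x 67 mm, loose. Origin at the centre of its underside. It and the spare clip change sides.
- reagent: Bystander: amber bottle, 60 mm across, 120 mm tall, loose. Origin at the centre of its underside.
- jar: Bystander: clear jar, 64 mm across, 80 mm tall, loose. Origin at the centre of its underside.
- beaker: Bystander: glass beaker, 72 mm across, 90 mm tall, loose. Origin at the centre of its underside.
- dish: Bystander: flat round clear dish, 80 mm across, 15 mm high, loose. Origin at the centre of its underside.
- marker: Bystander: white marker pen with black cap, 145 mm long (y), 13 mm high, loose. Origin on the bench near its middle.
- timer: Bystander: grey bench timer, 65 x 65 x 22 mm, loose. Origin at the centre of its underside.
Mind the look-alikes: they are no part of the job. Leave any yellow look-alike of the part that bears card_green_grip alone.

How it is judged:
On the way:
1. one card is drawn clear of its clip on the rail (distance of any of card_blue_grip, card_green_grip, card_orange_grip from where it was at the start of the episode above 0.046 m), for 0.1 s.
At the end, for the whole second after the job is handed in: The weak clip's card is released, at rest in the spare clip: lower edge within 4 mm of its floor, 4 mm across and 10 mm along the jaws, upright to 5 degrees, in line to 7. The other two cards are within 6 mm of their start, upright to 5 degrees, in sound clips (((z of card_blue_foot in the frame of spare_seat between -0.003 and 0.004 m and x of card_blue_foot in the frame of spare_seat between -0.004 and 0.004 m and y of card_blue_foot in the frame of spare_seat between -0.01 and 0.01 m and angle between each of card_blue_foot, card_green_grip, card_orange_grip's own z axis and vertical below 0.09 rad and angle between the x axis of card_blue_foot and the x axis of spare_seat, either way round below 0.12 rad and linear speed of card_blue below 0.02 m/s and distance of each of card_green_grip, card_orange_grip from where it was at the start of the episode below 0.006 m and contact force between each of card_green_c0, card_orange_c0 and anything else above 7.5 N) or (z of card_green_foot in the frame of spare_seat between -0.003 and 0.004 m and x of card_green_foot in the frame of spare_seat between -0.004 and 0.004 m and y of card_green_foot in the frame of spare_seat between -0.01 and 0.01 m and angle between each of card_green_foot, card_blue_grip, card_orange_grip's own z axis and vertical below 0.09 rad and angle between the x axis of card_green_foot and the x axis of spare_seat, either way round below 0.12 rad and linear speed of card_green below 0.02 m/s and distance of each of card_blue_grip, card_orange_grip from where it was at the start of the episode below 0.006 m and contact force between each of card_blue_c0, card_orange_c0 and anything else above 7.5 N) or (z of card_orange_foot in the frame of spare_seat between -0.003 and 0.004 m and x of card_orange_foot in the frame of spare_seat between -0.004 and 0.004 m and y of card_orange_foot in the frame of spare_seat between -0.01 and 0.01 m and angle between each of card_orange_foot, card_blue_grip, card_green_grip's own z axis and vertical below 0.09 rad and angle between the x axis of card_orange_foot and the x axis of spare_seat, either way round below 0.12 rad and linear speed of card_orange below 0.02 m/s and distance of each of card_blue_grip, card_green_grip from where it was at the start of the episode below 0.006 m and contact force between each of card_blue_c0, card_green_c0 and anything else above 7.5 N))); the robot touches nothing.
It fails at once if a card is drawn more than 6 mm out of a sound clip, or a drawn card is pinched or struck on its plate (over 9 N on the plate) ((distance of card_blue_grip from where it was at the start of the episode above 0.006 m and distance between card_blue_foot and spare_seat above 0.09 m and contact force between card_blue_c0 and anything else above 9 N) or (distance of card_green_grip from where it was at the start of the episode above 0.006 m and distance between card_green_foot and spare_seat above 0.09 m and contact force between card_green_c0 and anything else above 9 N) or (distance of card_orange_grip from where it was at the start of the episode above 0.006 m and distance between card_orange_foot and spare_seat above 0.09 m and contact force between card_orange_c0 and anything else above 9 N)).
It fails at once if a card's plate is pressed against the spare clip with more than 45 N (contact force between any of card_blue_c0, card_blue_c1, card_green_c0, card_green_c1, card_orange_c0, card_orange_c1 and spare above 45 N).
It fails at once if another thing on the bench is moved more than 15 mm (distance of any of tip_box, reagent, jar, beaker, dish, marker, timer from where it was at the start of the episode above 0.015 m).
It also fails if it takes over 72 s, if anything falls off the work surface, if the arm or the gripper's body presses on something with over 40 N, if the wrist force passes 120 N, or if a joint passes its speed limit or range.

### The arm

A 6-joint arm with a two-finger parallel gripper is mounted at the origin on the work surface. World frame = base frame: x ahead of the robot, y to its left, z up, the work surface at z = 0. Lengths are in m, angles in rad, forces in N, time in s.
With the tool pointing down it reaches from about 0.35 to 0.725 m from the base axis. Payload 4.3 kg.
Tool frame: the origin (TCP) lies midway between the tips of the shut fingers; the grasp point (between the pads) lies 19 mm behind it (grip_depth is the distance from the TCP to the grasp point, in m); z points along the fingers, x is the direction in which the jaws open and shut, and the axes are right-handed (so a half turn about z gives the same grasp; the last joint's range is limited). The gripper opens to 85 mm and grips with 20 to 120 N. Pads are 22 mm wide; open, the fingers measure 114 mm over their backs; the gripper's body (76 mm by 85 mm) begins 54 mm behind the grasp point. The pads swing forward as they close: fully open they stand 13 mm farther back than shut.
Start: joints at [1.141, 0.377, 0.081, 1.274, 0, 1.46], TCP at [0.181, 0.546, 0.231] pointing down, gripper open.
Joint ranges: [-2.72, 2.72], [-0.84, 1.66], [-1.02, 1.22], [-1.77, 2.12], [-1.37, 1.28], [-3.14, 3.14]. Speed limits (rad/s): [2.57, 2.57, 3.14, 3.14, 3.14, 3.14].

### API

Orientations are given as a rotation vector (axis times angle).
In Python, from cell import * gives the robot as it stands.
- The arm moves only by the shell command python3 -m pendant 'ROWS'. ROWS is JSON, a list of rows, each a list of 7 numbers: the shift along the tool's x, y, z in mm, then the turn, a rotation vector about the tool's x, y, z in degrees, then the gripper command: -1 is shut, 1 is fully open, values between are in proportion. In form: [[tx, ty, tz, rx, ry, rz, fingers], ...]. A call has 1 to 5 rows; each row shifts and turns the commanded pose from where the row before left it, along the tool's axes as they then stand; what a row does not reach is not made up. A row lasts 1/12 s, in which the tool goes at most 41.7 mm and 7.16 degrees, less where a joint would pass 70% of its speed; a pose out of reach is approached as far as the arm can. A call is refused whole if a number of a shift passes 41.7 or a number of a turn 7.16, either way. A call with a gripper value outside its range is refused whole. The fingers move at their own pace and stop on an object; the grip force is fixed at half the most. Time passes only in rows, so rows that do not move let the fingers close. It gives the time, the measured TCP pose, the force and the opening at its end, in the units of the state.
- state(): the state, without advancing time (a new reading comes with each control period).
- capture(name): name is "side" or "top" or "wrist"; returns the picture (384x512x3 uint8, blue, green, red); there is no depth.
- camera_info(name): a dict with "fx", "fy", "cx", "cy" (pixels), "cam_to_world" (4x4, takes a point from camera to world coordinates); the wrist camera has in their place "tool_from_camera" (4x4, takes a point from camera to tool coordinates, whose origin is the TCP and whose axes are the tool frame's). Camera axes: x right, y down, z forward; pixel columns grow to the right and rows downward; lengths in m; the calibration is good to about 2 mm. A picture is of the moment at which its call begins: read the wrist's pose just before it. camera_info takes no time and is no camera call.
- finish_job(): hands the job in, once; it reports no verdict.
The state is a dict: "time_s": time; "qpos": joint angles; "joint_velocities": joint speeds; "joint_torque": joint torques, N m; "ee_pos": TCP position; "tool_rot": TCP orientation; "ft_force": force on the tool from outside, world axes, zero at the start; "ft_torque": the same for the moment, N m; "grip_width": finger opening in m.
Only numpy, scipy, OpenCV 4.12 (cv2) and the standard library are available. Lean on these libraries where they do the work, as an engineer would, in place of code of your own. Each camera call takes 0.05 s, during which the arm holds its last target. There are 200 camera calls.

## Working session

There is one attempt and no reset: what is moved stays moved. The work goes in short steps, Python scripts to look and compute and a shell command to move; the robot and the scene stay as the last step left them, time stands still between calls to the robot, and variables do not carry over. Pictures are saved under pics/ and viewed, about 8 in all and at most 12, crops included, and the job is handed in when it is done.

```bash
mkdir -p pics; ls; python3 - <<'E'
from cell import *
import cv2,numpy as np
s=state();print(s)
a=capture("side");b=capture("top")
cv2.imwrite("pics/s.png",a);cv2.imwrite("pics/t.png",b)
for n in("side","top","wrist"):print(n,camera_info(n))
E
```

```text
pics
{'time_s': 0.0, 'qpos': array([1.14067765e+00, 3.78104901e-01, 7.96806769e-02, 1.27436858e+00,
       4.85800067e-05, 1.46050272e+00]), 'joint_velocities': array([ 3.58845339e-05, -5.53856963e-04, -1.95570563e-04,  1.49683355e-04,
       -8.06057364e-04,  7.25531847e-04]), 'joint_torque': array([-1.25031605e-03, -4.63598442e+01,  2.69878703e+01,  2.09795544e-02,
       -3.77848460e-05,  1.47118371e-07]), 'ee_pos': array([0.18049846, 0.54528708, 0.23035817]), 'tool_rot': array([ 2.54605871,  1.83882237, -0.00276576]), 'ft_force': array([ 0.11764193,  0.06663914, -0.22719022]), 'ft_torque': array([-0.01041986,  0.04316694, -0.01083049]), 'grip_width': 0.08555745140293372}
side {'fx': 436.1979656332589, 'fy': 436.1979656332589, 'cx': 257.86442707627253, 'cy': 186.38371273435206, 'cam_to_world': array([[ 0.98079129, -0.14018339,  0.13563577,  0.39662048],
       [-0.19474214, -0.66402669,  0.72190308, -0.81618233],
       [-0.01113305, -0.73445025, -0.67857121,  0.8461131 ],
       [ 0.        ,  0.        ,  0.        ,  1.        ]])}
top {'fx': 353.4489051430388, 'fy': 353.4489051430388, 'cx': 259.5067082518136, 'cy': 188.60763088877601, 'cam_to_world': array([[ 0.05323438, -0.97787853,  0.20228612,  0.38526549],
       [-0.99857196, -0.05304053,  0.00638282, -0.04602391],
       [ 0.00448774, -0.20233703, -0.97930567,  0.98048904],
       [ 0.        ,  0.        ,  0.        ,  1.        ]])}
wrist {'fx': 283.8647128980608, 'fy': 283.8647128980608, 'cx': 256.07184138689036, 'cy': 190.7285172348818, 'tool_from_camera': array([[ 9.99999798e-01,  6.10088339e-04,  1.78416897e-04,
         1.52144257e-03],
       [-6.35572014e-04,  9.63849861e-01,  2.66445195e-01,
        -6.81708239e-02],
       [-9.41199471e-06, -2.66445255e-01,  9.63850054e-01,
        -1.42169026e-01],
       [ 0.00000000e+00,  0.00000000e+00,  0.00000000e+00,
         1.00000000e+00]])}
```

View pics/s.png

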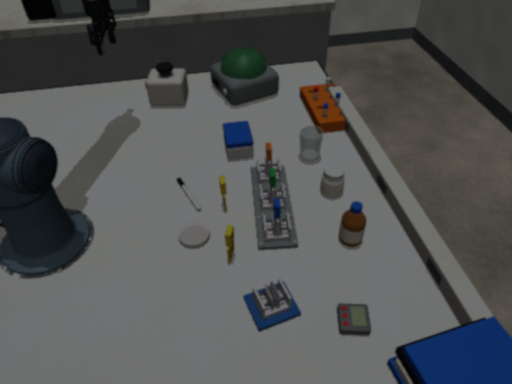

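View pics/t.png

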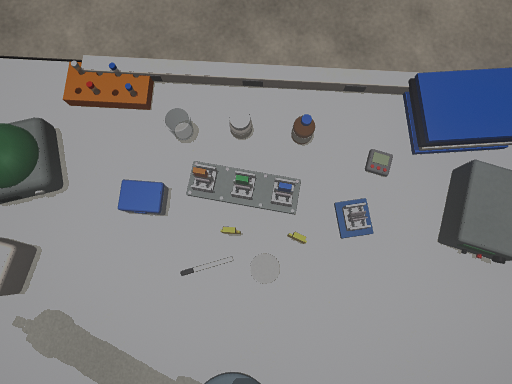

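The side view shows the grips at orange (268,150), green (272,177) and blue (277,208), with the spare clip at (272,300). In the top view the grips are at (200,171), (243,180) and (286,187), with the spare at (354,218). The yellow look-alikes, at side (223,187) and (230,240), stand alone off the rail, so I leave them alone.

```bash
cat > h.py <<'E'
import cv2,numpy as np
from cell import *
from scipy.spatial.transform import Rotation as R
def ray(info,uv,T=None):
    T=info["cam_to_world"] if T is None else T
    d=T[:3,:3]@np.array([(uv[0]-info["cx"])/info["fx"],(uv[1]-info["cy"])/info["fy"],1]);return T[:3,3],d/np.linalg.norm(d)
def wT(s):
    T=np.eye(4);T[:3,:3]=R.from_rotvec(s["tool_rot"]).as_matrix();T[:3,3]=s["ee_pos"];return T@camera_info("wrist")["tool_from_camera"]
def plane(o,d,z):return o+d*(z-o[2])/d[2]
def cross(r):
    A=sum(np.eye(3)-np.outer(d,d) for o,d in r);b=sum((np.eye(3)-np.outer(d,d))@o for o,d in r);p=np.linalg.solve(A,b)
    return p,[np.linalg.norm(np.cross(p-o,d))*1e3 for o,d in r]
HSV={"orange":((4,150,90),(16,255,255)),"green":((45,120,40),(80,255,255)),"blue":((105,130,60),(130,255,255))}
def blob(im,c,roi):
    x0,y0,x1,y1=roi;m=cv2.inRange(cv2.cvtColor(im,cv2.COLOR_BGR2HSV),*HSV[c])[y0:y1,x0:x1]
    k=max(cv2.findContours(m,cv2.RETR_EXTERNAL,cv2.CHAIN_APPROX_NONE)[0],key=cv2.contourArea)
    return k.astype(np.float32)+np.float32([x0,y0])
E
python3 - <<'E'
from h import *
S=cv2.imread("pics/s.png");Tp=cv2.imread("pics/t.png");cs=camera_info("side");ct=camera_info("top")
for c,rs,rt in(("orange",(258,140,280,165),(185,160,215,185)),("green",(262,164,285,190),(230,170,258,192)),("blue",(268,193,290,222),(272,178,300,196)),("blue",(235,270,305,335),(330,190,380,245))):
    a=blob(S,c,rs);b=blob(Tp,c,rt)
    ra,rb=cv2.minAreaRect(a),cv2.minAreaRect(b)
    p,e=cross([ray(cs,ra[0]),ray(ct,rb[0])]);print(c,ra,rb,p.round(4),np.round(e,1))
    if rs[1]>=270:
        for k,i in((rb,ct),(ra,cs)):
            q=np.array([plane(*ray(i,u),0.012)[:2] for u in cv2.boxPoints(k)]);print(q.round(4).tolist(),q.mean(0))
            print(np.degrees(np.arctan2(*(np.roll(q,-1,0)-q).T[::-1])))
    # top edge of grip seen at z=.119
E
```

```text
orange ((268.5, 146.0), (6.0, 3.0), 90.0) ((194.00003051757812, 169.00001525878906), (1.4142134189605713, 4.242640495300293), 45.0) [0.6073 0.1298 0.1042] [1.1 1.1]
green ((272.0, 173.5), (9.0, 4.0), 90.0) ((241.5, 177.0), (4.0, 11.0), 90.0) [0.5905 0.0067 0.1109] [1.9 1.9]
blue ((277.0, 202.5), (9.0, 6.0), 90.0) ((284.608154296875, 185.35134887695312), (11.507928848266602, 4.767570495605469), 9.462322235107422) [ 0.5761 -0.1028  0.1147] [0.2 0.2]
blue ((271.8019714355469, 304.480224609375), (36.089027404785156, 46.190391540527344), 69.14553833007812) ((367.2500305175781, 223.75003051757812), (1.4142134189605713, 0.7071067094802856), 45.0) [ 0.5062 -0.3297  0.0486] [7.6 7.6]
[[0.5035, -0.3383], [0.505, -0.3397], [0.5024, -0.3424], [0.5009, -0.341]] [ 0.50295914 -0.34032871]
[ -43.65599186 -133.74490256  136.31229944   46.27227618]
[[0.4632, -0.2731], [0.5674, -0.2501], [0.5734, -0.3396], [0.4754, -0.3586]] [ 0.51984168 -0.30535338]
[  12.45383702  -86.2062176  -169.01881605   98.14577444]
```

```bash
P="python3 -m pendant"
for i in 1 2 3 4; do $P '[[-19.6,27.5,-2.5,0,0,0,1],[-19.6,27.5,-2.5,0,0,0,1],[-19.6,27.5,-2.5,0,0,0,1],[-19.6,27.5,-2.5,0,0,0,1],[-19.6,27.5,-2.5,0,0,0,1]]' >/dev/null; done
$P '[[0,0,0,0,0,7.1,1],[0,0,0,0,0,7.1,1],[0,0,0,0,0,7.1,1],[0,0,0,0,0,7.1,1],[0,0,0,0,0,7.1,1]]' >/dev/null
$P '[[0,0,0,0,0,7.1,1],[0,0,0,0,0,7.1,1],[0,0,0,0,0,7.1,1],[0,0,0,0,0,7.1,1],[0,0,0,0,0,7.1,1]]' >/dev/null
$P '[[0,0,0,0,0,7.1,1],[0,0,0,0,0,0,1],[0,0,0,0,0,0,1],[0,0,0,0,0,0,1]]'
python3 - <<'E'
from h import *
s=state();w=capture("wrist");cv2.imwrite("pics/w1.png",w);np.save("w1.npy",wT(s))
print(s["ee_pos"],R.from_rotvec(s["tool_rot"]).as_matrix().round(4).tolist(),s["qpos"],s["time_s"],s["ft_force"])
E
```

```text
time_s: 2.93
ee_pos: [0.5795, 0.0009, 0.281]
tool_rot: [-3.137, 0.172, 0.001]
ft_force: [0.4, 0.1, 0.4]
grip_width: 0.0856
[0.57948854 0.00085336 0.28101597] [[0.994, -0.1093, -0.0006], [-0.1093, -0.994, 0.0001], [-0.0006, -0.0001, -1.0]] [-1.08022517e-01  3.82920629e-01  2.16767915e-01  1.40523785e+00
  7.89307086e-05  1.57230865e+00] 2.9333 [0.42939729 0.09518082 0.35561449]
```

View pics/w1.png

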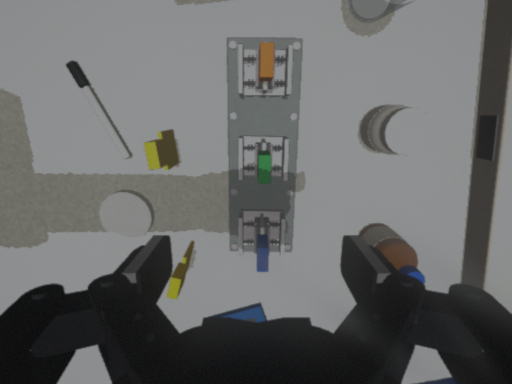

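The wrist view shows orange at (267,60), green at (264,168), blue at (263,253), all in line along image columns on the rail. I triangulate the grips against the top view to get position and yaw.

```bash
cat > m.py <<'E'
from h import *
def meas(im,T,rois,z=0.119):
    i=camera_info("wrist");o={}
    for c,r in rois.items():
        b=blob(im,c,r).reshape(-1,2);x,y,w,h=cv2.boundingRect(b)
        print(c,(x,y,w,h),"top rect",[plane(*ray(i,u,T),z)[:2].round(4).tolist() for u in((x,y),(x+w,y),(x,y+h),(x+w,y+h))])
E
python3 - <<'E'
from m import *
w=cv2.imread("pics/w1.png");T=np.load("w1.npy");iw=camera_info("wrist")
print("cam",T[:3,3])
HSV.update(orange=((4,150,60),(16,255,255)),green=((45,100,30),(85,255,255)),blue=((105,100,30),(130,255,255)))
meas(w,T,dict(orange=(250,35,285,85),green=(250,145,280,190),blue=(250,228,280,280)))
t=cv2.imread("pics/t.png");ct=camera_info("top")
for c,rw,rt in(("orange",(250,35,285,85),(185,160,215,185)),("green",(250,145,280,190),(230,170,258,192)),("blue",(250,228,280,280),(272,178,300,196))):
    a=blob(t,c,rt).reshape(-1,2);print(c,"top cam",cv2.boundingRect(a),[plane(*ray(ct,cv2.minAreaRect(a)[0]),z)[:2].round(4).tolist() for z in(.119,.1)])
    b=blob(w,c,rw).reshape(-1,2)
    print(" cross",cross([ray(ct,cv2.minAreaRect(a)[0]),ray(iw,cv2.minAreaRect(b)[0],T)]))
big=np.hstack([cv2.resize(w[20:285,215:315],None,fx=3,fy=3)[:600],]);big=np.hstack([cv2.resize(w[30:130,215:315],None,fx=2.6,fy=2.6),cv2.resize(w[115:215,215:315],None,fx=2.6,fy=2.6),cv2.resize(w[190:290,215:315],None,fx=2.6,fy=2.6)])
cv2.imwrite("pics/z1.png",big)
E
```

```text
cam [0.5869554  0.06968873 0.42318759]
orange (260, 43, 13, 34) top rect [[0.5973, 0.1336], [0.6099, 0.1322], [0.5941, 0.1029], [0.607, 0.1015]]
green (258, 155, 13, 28) top rect [[0.5837, 0.0253], [0.5976, 0.0238], [0.5804, -0.0055], [0.5947, -0.007]]
blue (258, 248, 10, 10) top rect [[0.572, -0.0839], [0.5837, -0.0852], [0.5706, -0.0969], [0.5824, -0.0982]]
orange top cam (193, 168, 4, 4) [[0.6046, 0.1268], [0.6094, 0.1306]]
 cross (array([0.59996713, 0.11886311, 0.13947998]), [np.float64(3.8483490965283953), np.float64(3.8483490965283917)])
green top cam (236, 175, 12, 7) [[0.5883, 0.0058], [0.5927, 0.007]]
 cross (array([0.58961896, 0.00719925, 0.10919808]), [np.float64(1.2252329113109488), np.float64(1.225232911310854)])
blue top cam (279, 182, 13, 8) [[0.575, -0.1031], [0.5791, -0.1043]]
 cross (array([ 0.57785059, -0.10346297,  0.09648238]), [np.float64(2.2923375049616768), np.float64(2.2923375049617163)])
```

View pics/z1.png

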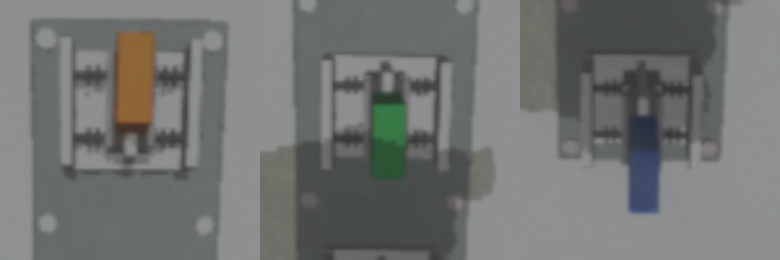

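All three cards show clear top faces, so the grip centres (z≈0.119 top) are orange (0.602,0.118), green (0.589,0.009) and blue (0.5765,-0.100). Spacing is 110 mm and yaw about −6.6°. I start with green.

```bash
P="python3 -m pendant"
$P '[[4.3,-4.5,25,0,0,0,0],[4.3,-4.5,25,0,0,0,0],[0,0,25,0,0,0,0],[0,0,25,0,0,0,0],[0,0,20,0,0,0,0]]'
$P '[[0,0,20,0,0,0,0],[0,0,20,0,0,0,0],[0,0,20,0,0,0,0],[0,0,15,0,0,0,0],[0,0,0,0,0,0,0]]'
$P '[[0,0,0,0,0,0,-1],[0,0,0,0,0,0,-1],[0,0,0,0,0,0,-1],[0,0,0,0,0,0,-1],[0,0,0,0,0,0,-1]]'
$P '[[0,0,0,0,0,0,-1],[0,0,0,0,0,0,-1],[0,0,0,0,0,0,-1],[0,0,0,0,0,0,-1]]'
```

```text
time_s: 3.4
ee_pos: [0.5885, 0.009, 0.1593]
tool_rot: [-3.137, 0.173, 0.003]
ft_force: [-0.3, -0.4, 0.4]
grip_width: 0.0428
time_s: 3.82
ee_pos: [0.5863, 0.0091, 0.0827]
tool_rot: [-3.136, 0.174, 0.01]
ft_force: [-0.0, 0.4, -0.5]
grip_width: 0.0428
time_s: 4.23
ee_pos: [0.5899, 0.0088, 0.0877]
tool_rot: [-3.137, 0.176, -0.003]
ft_force: [-2.0, 0.7, 5.2]
grip_width: 0.0132
time_s: 4.57
ee_pos: [0.59, 0.0088, 0.0877]
tool_rot: [-3.137, 0.176, -0.003]
ft_force: [-2.1, -0.2, 6.1]
grip_width: 0.0132
```

```bash
P="python3 -m pendant"
for i in 1 2 3 4 5; do $P '[[0,0,-0.5,0,0,0,-1],[0,0,0,0,0,0,-1]]' | egrep 'pos|force' | tr '\n' ' '; echo; done
```

```text
ee_pos: [0.5898, 0.0088, 0.0877] ft_force: [-1.7, 0.3, 5.6] 
ee_pos: [0.5896, 0.0088, 0.0877] ft_force: [-1.5, 0.4, 4.0] 
ee_pos: [0.5894, 0.0088, 0.0878] ft_force: [-1.1, 1.4, 1.5] 
ee_pos: [0.5891, 0.0089, 0.0877] ft_force: [1.5, 0.5, -2.1] 
ee_pos: [0.5888, 0.0089, 0.0878] ft_force: [1.3, 1.0, -7.0]
```

```bash
P="python3 -m pendant"
for i in 1 2; do $P '[[0,0,-0.15,0,0,0,-1],[0,0,0,0,0,0,-1],[0,0,0,0,0,0,-1]]' | egrep 'pos|force' | tr '\n' ' '; echo; done
```

```text
ee_pos: [0.5885, 0.0089, 0.0878] ft_force: [3.3, -0.1, -11.8] 
ee_pos: [0.5885, 0.0089, 0.0882] ft_force: [2.8, 0.5, -14.2]
```

Green holds at 12–14 N with no slide, so its clip is sound. I ease off and go to blue.

```bash
P="python3 -m pendant"
$P '[[0,0,0.7,0,0,0,-1],[0,0,0.8,0,0,0,-1],[0,0,0,0,0,0,-1]]' | egrep 'pos|force'
$P '[[0,0,0,0,0,0,0],[0,0,0,0,0,0,0],[0,0,0,0,0,0,0],[0,0,0,0,0,0,0],[0,0,-20,0,0,0,0]]'
$P '[[0,0,-20,0,0,0,0],[0,0,-20,0,0,0,0],[0,27.4,0,0,0,0,0],[0,27.4,0,0,0,0,0],[0,27.4,0,0,0,0,0]]'
$P '[[0,27.4,0,0,0,0,0],[0,0,0,0,0,0,0],[0,0,0,0,0,0,0]]'
python3 - <<'E'
from h import *
s=state();w=capture("wrist");cv2.imwrite("pics/w2.png",w);np.save("w2.npy",wT(s))
print(s["ee_pos"])
E
```

```text
ee_pos: [0.5892, 0.0088, 0.0882]
ft_force: [-0.2, 1.0, -6.9]
time_s: 6.57
ee_pos: [0.5868, 0.009, 0.105]
tool_rot: [-3.136, 0.176, 0.009]
ft_force: [0.5, 1.1, -1.7]
grip_width: 0.0429
time_s: 6.98
ee_pos: [0.5808, -0.0735, 0.149]
tool_rot: [3.136, -0.173, 0.004]
ft_force: [-0.8, 0.1, 0.5]
grip_width: 0.0428
time_s: 7.23
ee_pos: [0.5771, -0.1014, 0.1481]
tool_rot: [-3.136, 0.18, -0.002]
ft_force: [0.5, 0.3, -0.2]
grip_width: 0.0428
[ 0.57712769 -0.10142838  0.14813311]
```

View pics/w2.png

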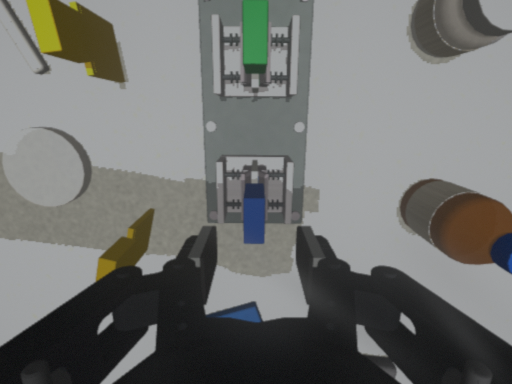

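The fingers straddle the blue grip centrally (grip column 254, fingers about 256). Next I descend and test it.

```bash
P="python3 -m pendant"
$P '[[0,0,20,0,0,0,0],[0,0,20,0,0,0,0],[0,0,20,0,0,0,0],[0,0,0,0,0,0,0],[0,0,0,0,0,0,-1]]'
$P '[[0,0,0,0,0,0,-1],[0,0,0,0,0,0,-1],[0,0,0,0,0,0,-1],[0,0,0,0,0,0,-1],[0,0,0,0,0,0,-1]]'
for i in 1 2 3 ; do $P '[[0,0,-0.5,0,0,0,-1],[0,0,0,0,0,0,-1]]' | egrep 'pos|force' | tr '\n' ' '; echo; done
```

```text
time_s: 7.7
ee_pos: [0.5759, -0.0986, 0.0869]
tool_rot: [-3.136, 0.173, 0.004]
ft_force: [-0.2, 0.4, 0.2]
grip_width: 0.0317
time_s: 8.12
ee_pos: [0.5772, -0.0996, 0.0891]
tool_rot: [-3.136, 0.176, -0.002]
ft_force: [-3.9, 2.8, 6.0]
grip_width: 0.013
ee_pos: [0.5772, -0.0996, 0.0891] ft_force: [-2.2, 3.9, 6.1] 
ee_pos: [0.5771, -0.0996, 0.0891] ft_force: [-3.0, 3.5, 4.4] 
ee_pos: [0.5771, -0.0997, 0.0891] ft_force: [-1.1, 3.8, 2.9]
```

```bash
P="python3 -m pendant"
for i in 1 2 3 4 5; do $P '[[0,0,-0.3,0,0,0,-1],[0,0,0,0,0,0,-1],[0,0,0,0,0,0,-1]]' | egrep 'pos|force' | tr '\n' ' '; echo; done
```

```text
ee_pos: [0.577, -0.0997, 0.0891] ft_force: [-1.0, 4.5, -0.2] 
ee_pos: [0.5768, -0.0997, 0.0892] ft_force: [0.8, 4.7, -4.5] 
ee_pos: [0.5764, -0.0997, 0.0892] ft_force: [0.9, 5.1, -6.7] 
ee_pos: [0.5762, -0.0998, 0.0893] ft_force: [0.7, 3.8, -11.8] 
ee_pos: [0.5762, -0.1, 0.0898] ft_force: [0.4, 4.6, -14.0]
```

Blue holds at 12–14 N too, so orange should be the weak one. I ease off, go to orange and tug it the same way to confirm.

```bash
P="python3 -m pendant"
$P '[[0,0,1,0,0,0,-1],[0,0,1,0,0,0,-1],[0,0,0.3,0,0,0,-1],[0,0,0,0,0,0,-1]]' | egrep 'pos|force'
$P '[[0,0,0,0,0,0,0],[0,0,0,0,0,0,0],[0,0,0,0,0,0,0],[0,0,0,0,0,0,0],[0,0,-20,0,0,0,0]]' |egrep pos
$P '[[0,0,-20,0,0,0,0],[0,0,-20,0,0,0,0],[0,-27.5,0,0,0,0,0],[0,-27.5,0,0,0,0,0],[0,-27.5,0,0,0,0,0]]' >/dev/null
$P '[[0,-27.5,0,0,0,0,0],[0,-27.5,0,0,0,0,0],[0,-27.5,0,0,0,0,0],[0,-27.5,0,0,0,0,0],[0,-27.5,0,0,0,0,0]]' >/dev/null
$P '[[0,0,0,0,0,0,0],[0,0,0,0,0,0,0],[0,0,0,0,0,0,0]]'
python3 - <<'E'
from m import *
s=state();w=capture("wrist");cv2.imwrite("pics/w3.png",w);T=wT(s)
print(s["ee_pos"]);HSV.update(orange=((4,150,60),(16,255,255)))
meas(w,T,dict(orange=(200,150,330,280)))
E
```

```text
ee_pos: [0.5772, -0.1002, 0.0897]
ft_force: [-2.4, 4.0, -3.1]
ee_pos: [0.5751, -0.1002, 0.1059]
time_s: 11.7
ee_pos: [0.602, 0.118, 0.1487]
tool_rot: [3.136, -0.176, 0.002]
ft_force: [-0.2, 0.6, -0.8]
grip_width: 0.0425
[0.60198675 0.11801672 0.14869876]
orange (247, 199, 21, 45) top rect [[0.5978, 0.1347], [0.611, 0.1333], [0.5941, 0.1038], [0.6079, 0.1022]]
```

```bash
P="python3 -m pendant"
$P '[[0,0,20,0,0,0,0],[0,0,20,0,0,0,0],[0,0,20,0,0,0,0],[0,0,1,0,0,0,0],[0,0,0,0,0,0,-1]]' |egrep 'pos'
$P '[[0,0,0,0,0,0,-1],[0,0,0,0,0,0,-1],[0,0,0,0,0,0,-1],[0,0,0,0,0,0,-1],[0,0,0,0,0,0,-1]]' |egrep 'pos|force|wid'
for i in 1 2 3 4; do $P '[[0,0,-0.6,0,0,0,-1],[0,0,0,0,0,0,-1]]' | egrep 'pos|force' | tr '\n' ' '; echo; done
```

```text
ee_pos: [0.6003, 0.1172, 0.0863]
ee_pos: [0.6027, 0.1181, 0.0889]
ft_force: [-1.0, -2.7, 5.7]
grip_width: 0.0129
ee_pos: [0.6024, 0.1182, 0.0889] ft_force: [-0.7, -2.8, 5.2] 
ee_pos: [0.6021, 0.1183, 0.0889] ft_force: [0.1, -3.2, 4.8] 
ee_pos: [0.6015, 0.1184, 0.0889] ft_force: [0.9, -2.7, 1.5] 
ee_pos: [0.6015, 0.1187, 0.0893] ft_force: [1.3, -1.1, -1.3]
```

```bash
P="python3 -m pendant"
for i in 1 2 3 4; do $P '[[0,0,-0.5,0,0,0,-1],[0,0,0,0,0,0,-1]]' | egrep 'pos|force' | tr '\n' ' '; echo; done
```

```text
ee_pos: [0.6015, 0.1189, 0.0899] ft_force: [1.7, 0.1, -2.3] 
ee_pos: [0.6015, 0.119, 0.0906] ft_force: [2.0, 0.3, -3.3] 
ee_pos: [0.6015, 0.119, 0.0912] ft_force: [2.1, 0.6, -2.5] 
ee_pos: [0.6015, 0.1188, 0.0918] ft_force: [2.2, 0.2, -1.9]
```

Orange slides at about 3 N while the others held at 12 N or more, so it is the weak clip's card. I draw it out and carry it past the spare clip for a close look.

```bash
P="python3 -m pendant"
for i in 1 2 3; do $P '[[0,0,-4,0,0,0,-1],[0,0,-4,0,0,0,-1],[0,0,-4,0,0,0,-1],[0,0,-4,0,0,0,-1],[0,0,-4,0,0,0,-1]]'|egrep 'pos|force'; done
$P '[[0,0,-18,0,0,0,-1],[0,0,-18,0,0,0,-1],[0,0,-18,0,0,0,-1],[0,0,-18,0,0,0,-1],[0,0,-18,0,0,0,-1]]'
for i in 1 2 3 4; do $P '[[-2.2,25.4,0,0,0,0,-1],[-2.2,25.4,0,0,0,0,-1],[-2.2,25.4,0,0,0,0,-1],[-2.2,25.4,0,0,0,0,-1],[-2.2,25.4,0,0,0,0,-1]]' >/dev/null; done
$P '[[0,0,0,0,0,-5.5,-1],[0,0,0,0,0,-5.5,-1],[0,0,0,0,0,-5.5,-1],[0,0,0,0,0,0,-1],[0,0,0,0,0,0,-1]]'
python3 - <<'E'
from h import *
s=state();w=capture("wrist");cv2.imwrite("pics/w4.png",w);np.save("w4.npy",wT(s));print(s["ee_pos"],s["tool_rot"])
E
```

```text
ee_pos: [0.6014, 0.1185, 0.1122]
ft_force: [1.4, 0.4, -2.4]
ee_pos: [0.601, 0.1186, 0.132]
ft_force: [-0.8, 0.6, 0.2]
ee_pos: [0.6015, 0.1186, 0.1521]
ft_force: [0.0, -0.7, -0.5]
time_s: 15.58
ee_pos: [0.6014, 0.1185, 0.2428]
tool_rot: [-3.137, 0.176, 0.0]
ft_force: [1.2, 0.4, -0.5]
grip_width: 0.0131
time_s: 17.67
ee_pos: [0.501, -0.3814, 0.2417]
tool_rot: [-3.13, -0.272, -0.0]
ft_force: [0.6, -0.4, -1.4]
grip_width: 0.0129
[ 0.50095728 -0.38137355  0.24174971] [-3.12968372e+00 -2.72016144e-01 -2.41773129e-05]
```

View pics/w4.png

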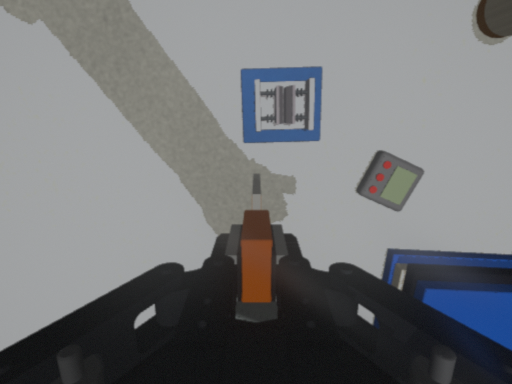

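The wrist view shows the spare foot at about (242–322, 66–143) with the clip gap near (284,105), and the card hanging straight with its lower edge at (257,180).

```bash
cat > sp.py <<'E'
from h import *
def spare(w,T,roi):
    HSV["blue"]=((100,120,40),(130,255,255));i=camera_info("wrist")
    r=cv2.minAreaRect(blob(w,"blue",roi));b=cv2.boxPoints(r)
    for z in(0.0,.012,):
        q=np.array([plane(*ray(i,u,T),z)[:2] for u in b]);d=np.roll(q,-1,0)-q
        print(z,"c",q.mean(0).round(4),"len",np.linalg.norm(d,axis=1).round(4),"ang",np.degrees(np.arctan2(d[:,1],d[:,0])).round(2))
    return r
E
python3 - <<'E'
from sp import *
w=cv2.imread("pics/w4.png");T=np.load("w4.npy");i=camera_info("wrist")
print(spare(w,T,(230,55,335,155)))
for z in(.024,.045,.066):print(z,plane(*ray(i,(284.5,104.5),T),z))
p=cross([ray(i,(282,104.7),T),ray(camera_info("side"),(271.8,304.5))]);print(p)
cv2.imwrite("pics/z2.png",cv2.resize(w[55:155,230:335],None,fx=6,fy=6,interpolation=cv2.INTER_CUBIC))
s=state();print(R.from_rotvec(s["tool_rot"]).as_matrix().round(4).tolist())
E
```

```text
0.0 c [ 0.5203 -0.2993] len [0.0985 0.0897 0.1051 0.0898] ang [  11.53  -74.78 -168.36  101.  ]
0.012 c [ 0.5193 -0.2997] len [0.0954 0.0869 0.1018 0.087 ] ang [  11.53  -74.78 -168.36  101.  ]
((281.731201171875, 104.36085510253906), (72.26287078857422, 78.64246368408203), 88.31531524658203)
0.024 [ 0.52143426 -0.29840351  0.024     ]
0.045 [ 0.51955781 -0.29926348  0.045     ]
0.066 [ 0.51768137 -0.30012345  0.066     ]
(array([ 0.52097965, -0.29816905, -0.0023996 ]), [np.float64(0.3452829327724067), np.float64(0.3452829327724591)])
[[0.985, 0.1728, 0.0], [0.1728, -0.985, 0.0001], [0.0, -0.0001, -1.0]]
```

View pics/z2.png

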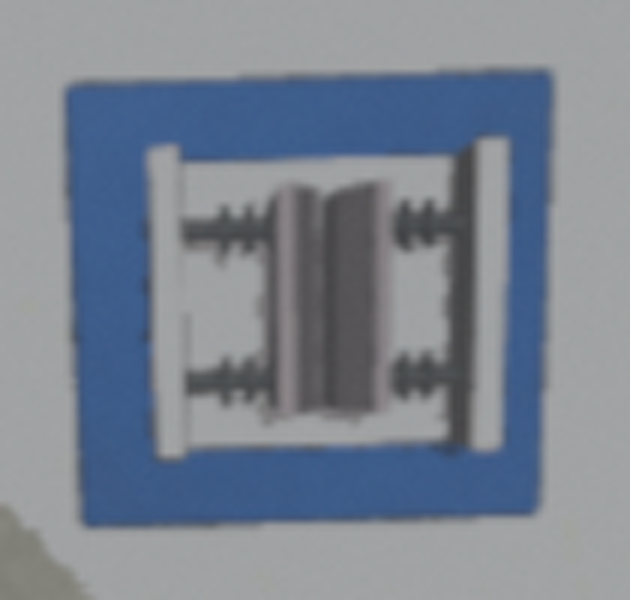

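Foot centre is (0.520,−0.2995) with yaw about 11.2°. The lip mid-line at z=0.066 agrees to within 1 mm. I move above it, stop with the card edge about 17 mm above the lips, and look.

```bash
P="python3 -m pendant"
$P '[[0,0,0,0,0,-1.2,-1],[8.1,-19.3,0,0,0,0,-1],[8.1,-19.3,0,0,0,0,-1],[8.1,-19.3,0,0,0,0,-1],[8.1,-19.3,0,0,0,0,-1]]'>/dev/null
$P '[[0,0,20,0,0,0,-1],[0,0,20,0,0,0,-1],[0,0,20,0,0,0,-1],[0,0,20,0,0,0,-1],[0,0,14,0,0,0,-1]]'>/dev/null
$P '[[0,0,0,0,0,0,-1],[0,0,0,0,0,0,-1],[0,0,0,0,0,0,-1],[0,0,0,0,0,0,-1]]'
python3 - <<'E'
from h import *
s=state();w=capture("wrist");a=capture("side");np.save("w5.npy",wT(s));print(s["ee_pos"],s["tool_rot"]);cv2.imwrite("pics/w5f.png",w);cv2.imwrite("pics/s5.png",a)
c=cv2.resize(w[80:280,180:330],None,fx=3,fy=3,interpolation=cv2.INTER_CUBIC);d=cv2.resize(a[250:340,230:310],None,fx=4,fy=4,interpolation=cv2.INTER_CUBIC)
o=np.zeros((600,780,3),np.uint8);o[:,:450]=c;o[:360,455:775]=d;cv2.imwrite("pics/w5.png",o)
E
```

```text
time_s: 18.88
ee_pos: [0.5186, -0.2999, 0.1493]
tool_rot: [3.125, 0.308, 0.003]
ft_force: [-0.0, -0.9, -1.0]
grip_width: 0.0129
[ 0.51861674 -0.29994455  0.14929366] [3.12462552 0.30843092 0.00335738]
```

View pics/w5.png

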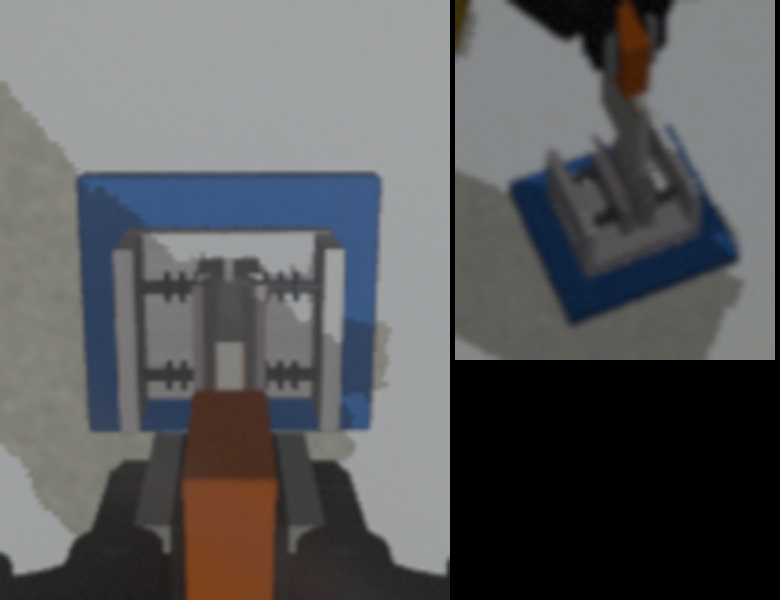

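The card's plate (column 230 of the crop), lips (195–265), uprights (113–345) and foot (78–380) all share the same mid-line and are square to each other. Along the jaws the offset computes to under 1 mm. I lower it and press gently.

```bash
P="python3 -m pendant"
$P '[[0,0,7,0,0,0,-1],[0,0,7,0,0,0,-1],[0,0,7,0,0,0,-1],[0,0,4,0,0,0,-1],[0,0,0,0,0,0,-1]]' |egrep 'pos|force'
for i in 1 2 3 4; do $P '[[0,0,1.5,0,0,0,-1],[0,0,1.5,0,0,0,-1],[0,0,0,0,0,0,-1]]' |egrep 'pos|force'|tr '\n' ' '; echo; done
```

```text
ee_pos: [0.5172, -0.2987, 0.1211]
ft_force: [-0.1, 0.5, -1.2]
ee_pos: [0.5178, -0.2994, 0.1196] ft_force: [0.0, -0.3, -0.1] 
ee_pos: [0.5184, -0.2995, 0.117] ft_force: [2.3, -0.5, 0.5] 
ee_pos: [0.5185, -0.2999, 0.1153] ft_force: [0.2, 0.1, 6.6] 
ee_pos: [0.5184, -0.3002, 0.1121] ft_force: [0.4, -0.4, 3.1]
```

```bash
P="python3 -m pendant"
for i in 1 2 3 4 5 6; do $P '[[0,0,1.5,0,0,0,-1],[0,0,1.5,0,0,0,-1],[0,0,0,0,0,0,-1]]' |egrep 'pos|force'|tr '\n' ' '; echo; done
```

```text
ee_pos: [0.5178, -0.2996, 0.1075] ft_force: [0.7, -0.3, 2.9] 
ee_pos: [0.5176, -0.2992, 0.1042] ft_force: [1.2, -0.7, 1.0] 
ee_pos: [0.5176, -0.2991, 0.1012] ft_force: [0.9, -0.2, 1.7] 
ee_pos: [0.5176, -0.2992, 0.0983] ft_force: [1.1, -0.1, 2.3] 
ee_pos: [0.5176, -0.2993, 0.0953] ft_force: [2.0, -0.6, 1.8] 
ee_pos: [0.5176, -0.2993, 0.0923] ft_force: [0.7, -0.5, 2.3]
```

Smooth so far. The floor is expected at TCP z≈0.089, so I take finer steps.

```bash
P="python3 -m pendant"
for i in 1 2 3 4 5; do $P '[[0,0,0.7,0,0,0,-1],[0,0,0,0,0,0,-1]]' |egrep 'pos|force'|tr '\n' ' '; echo; done
```

```text
ee_pos: [0.5176, -0.2993, 0.0918] ft_force: [1.2, 0.7, 2.0] 
ee_pos: [0.5177, -0.2993, 0.0912] ft_force: [0.6, -0.4, 3.2] 
ee_pos: [0.5177, -0.2993, 0.0905] ft_force: [2.0, 0.8, 3.5] 
ee_pos: [0.5177, -0.2993, 0.0898] ft_force: [1.4, -0.5, 2.8] 
ee_pos: [0.5177, -0.2993, 0.0891] ft_force: [1.8, 0.8, 3.1]
```

```bash
P="python3 -m pendant"
for i in 1 2 3 4; do $P '[[0,0,0.5,0,0,0,-1],[0,0,0,0,0,0,-1]]' |egrep 'pos|force'|tr '\n' ' '; echo; done
```

```text
ee_pos: [0.5178, -0.2993, 0.0888] ft_force: [1.1, 1.0, 5.1] 
ee_pos: [0.5178, -0.2994, 0.0888] ft_force: [0.5, -0.0, 7.5] 
ee_pos: [0.5178, -0.2994, 0.0888] ft_force: [-0.8, 1.5, 10.7] 
ee_pos: [0.5179, -0.2994, 0.0888] ft_force: [-2.2, 1.9, 13.0]
```

It's on the floor: z stays at 0.0888 while the force climbs to 13 N. I ease off, release and retreat.

```bash
P="python3 -m pendant"
$P '[[0,0,-1,0,0,0,-1],[0,0,0,0,0,0,-1],[0,0,0,0,0,0,0],[0,0,0,0,0,0,0],[0,0,0,0,0,0,0]]'|egrep 'pos|force'
$P '[[0,0,0,0,0,0,0],[0,0,-15,0,0,0,0],[0,0,-25,0,0,0,0],[0,0,-25,0,0,0,0],[0,0,-25,0,0,0,0]]' >/dev/null
$P '[[0,20,-30,0,0,0,0],[0,20,-25,0,0,0,0],[0,20,0,0,0,0,0],[0,20,0,0,0,0,0],[0,0,0,0,0,0,0]]' >/dev/null
$P '[[0,0,0,0,0,0,0],[0,0,0,0,0,0,0],[0,0,0,0,0,0,0]]'
python3 - <<'E'
from h import *
s=state();w=capture("wrist");T=wT(s);a=capture("side")
o=np.zeros((600,790,3),np.uint8);o[:384,:512]=w;o[:300,515:790]=cv2.resize(a[235:345,225:326],(275,300));o[300:600,515:790]=cv2.resize(a[130:250,235:345],(275,300));cv2.imwrite("pics/w6.png",o);cv2.imwrite("pics/w6f.png",w);cv2.imwrite("pics/s6.png",a);np.save("w6.npy",T)
S=cv2.imread("pics/s.png")
for c,r in(("green",(262,164,285,190)),("blue",(268,193,290,222))):print(c,blob(S,c,r).reshape(-1,2).mean(0),blob(a,c,r).reshape(-1,2).mean(0))
E
```

```text
ee_pos: [0.5167, -0.2988, 0.0871]
ft_force: [-0.1, -0.6, 0.5]
time_s: 24.9
ee_pos: [0.533, -0.3766, 0.2327]
tool_rot: [-3.125, -0.31, 0.001]
ft_force: [-0.3, 0.6, 0.0]
grip_width: 0.0433Traceback (most recent call last):
  File "<stdin>", line 5, in <module>
  File "h.py", line 16, in blob
    k=max(cv2.findContours(m,cv2.RETR_EXTERNAL,cv2.CHAIN_APPROX_NONE)[0],key=cv2.contourArea)
ValueError: max() iterable argument is empty
```

View pics/w6.png

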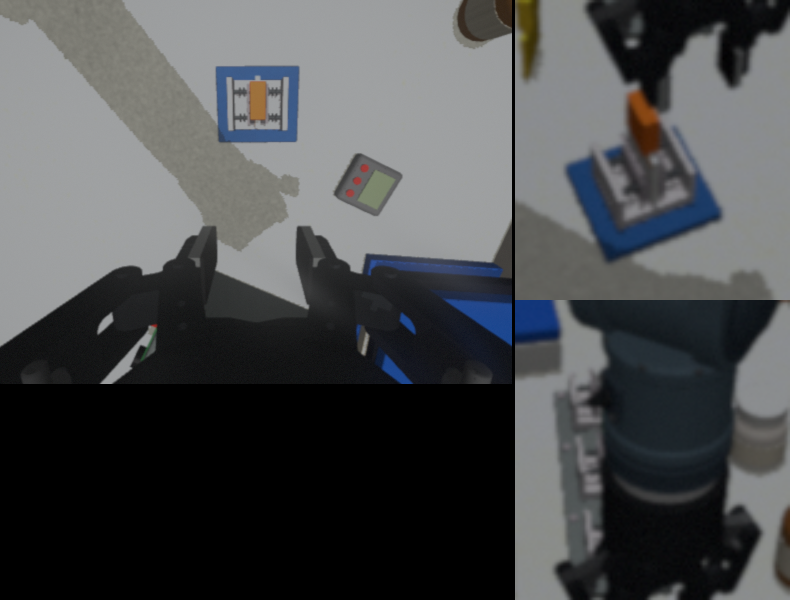

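Orange stands upright and square, central between the jaws, at (258,101). The arm hides green and blue in the side view, so I compare them in the top view before handing in.

```bash
python3 - <<'E'
from m import *
w=cv2.imread("pics/w6f.png");T=np.load("w6.npy");meas(w,T,dict(orange=(240,70,280,130)))
t0=cv2.imread("pics/t.png");t=capture("top")
for c,r in(("green",(230,170,258,192)),("blue",(272,178,300,196))):
    for im in(t0,t):
        try:print(c,cv2.minAreaRect(blob(im,c,r)))
        except ValueError:print(c,"hidden")
print(state()["time_s"],state()["ft_force"]);print(finish_job())
E
```

```text
orange (251, 82, 14, 37) top rect [[0.5103, -0.2854], [0.5219, -0.283], [0.5161, -0.3151], [0.5282, -0.3127]]
green ((241.5, 177.0), (4.0, 11.0), 90.0)
green ((237.0, 177.0), (2.0, 4.0), 0.0)
blue ((284.608154296875, 185.35134887695312), (11.507928848266602, 4.767570495605469), 9.462322235107422)
blue ((284.9280090332031, 185.39601135253906), (12.16421127319336, 4.9193501472473145), 10.304845809936523)
25.05 [-0.31509042  0.27051149  0.15005887]
the job is handed in; nothing more can be done
None
```

I moved the orange card from the weak clip into the spare clip, let go of it and handed the job in at about 25 s. No verdict was given.

- **Finding the weak clip:** Green and blue both held at 12–14 N, moving under 1 mm. That is more than the roughly 8 N you asked for, because the force rose steeply between small steps. Orange slid at about 3 N, so its clip is the weak one.
- **Fitting the card:** I drew it straight up, lined it up over the spare clip and pressed it in at 1–7 N. It stopped on the floor at 13 N, with the tool at a height of 0.0888 m, against 0.0889 m when it sat fully home in the rail.
- **Orange in the last pictures:** it stands upright and square between the jaws. Its grip centre is at about (0.519, −0.299), against a clip centre of (0.520, −0.2995).
- **Blue in the last top view:** it is where it started, to within about 0.3 pixel. It may have been left up to 0.7 mm high after the tug.
- **Not confirmed:**
  - Green was only partly visible: its blob was 2×4 pixels instead of 4×11. I rely on the tool's height at release, 0.5 mm above where I gripped it.
  - I didn't measure the other things on the bench at the end. The wrist force showed no unexpected contact.

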